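# Point out the next transfer: tube, pipette, white micro-tubes

### The arm

A 6-joint arm with a two-finger parallel gripper is mounted at the origin on a cart in front of the work surface, level with it; the furniture and walls round the work are solid. World frame = base frame: x ahead of the robot, y to its left, z up, the work surface at z = 0. Lengths are in mm, angles in rad, forces in N, time in s.
With the tool pointing down it reaches from about 275 to 750 mm from the base axis. Payload 10.2 kg.
Tool frame: the origin (TCP) lies midway between the tips of the shut fingers; the grasp point (between the pads) lies 19 mm behind it (ctrl.grasp_offset is the distance from the TCP to the grasp point, in mm); z points along the fingers, y is the line along which they close (so a half turn about z gives the same grasp; the last joint's range is limited). The gripper opens to 85 mm and grips with 20 to 120 N. Pads are 22 mm wide; open, the fingers measure 114 mm over their backs; the gripper's body (76 mm by 85 mm) begins 54 mm behind the grasp point. The pads swing forward as they close: fully open they stand 13 mm farther back than shut.
Start: joints at [1.074, 0.313, 1.498, -0, 1.331, -0.223], TCP at [141.968, 505.446, 231.294] pointing down, gripper open.
Joint ranges: [-2.94, 2.94], [-0.97, 2.17], [0.19, 2.56], [-1.23, 4.37], [0.02, 3.11], [-2.88, 2.88]. Speed limits (rad/s): [2.39, 2.39, 3.01, 3.14, 3.14, 3.14].

### API

Orientations are given as a unit quaternion [w, x, y, z].
In Python, from rig import ctrl, viewer, models gives the robot as it stands. The module is installed in compiled form; this text tells all that it offers.
- The arm moves only by the shell command python3 -m pendant 'ROWS' [OPENING] [FORCE]. ROWS is text: rows parted by semicolons, each of 4 numbers parted by spaces: the shift along the tool's x, y, z in m, then the turn about the tool's z in rad. In form: x y z yaw; .... A call has 1 to 10 rows; each row shifts and turns the commanded pose from where the row before left it, along the tool's axes as they then stand; what a row does not reach is not made up. A row lasts 1/8 s, in which the tool goes at most 62.5 mm and 10.7 degrees, less where a joint would pass 70% of its speed; a pose out of reach is approached as far as the arm can. A call is refused whole if a number of a shift passes 0.0625 or a number of a turn 0.188, either way. A call with a gripper value outside its range is refused whole. OPENING is the opening, from 0 (shut) to 1 (fully open), set as the call begins (- or left out, the last holds). The fingers move at their own pace and stop on an object; FORCE is the grip in N (left out, the last holds). Time passes only in rows, so rows that do not move let the fingers close. It gives the time, the measured TCP pose, the force, the opening and the grip force at its end, in the units of the state.
- ctrl.sense(): the state, without advancing time (a new reading comes with each control period).
- viewer.capture(name): name is "side" or "top" or "wrist"; returns a dict with "color" (400x640x3 uint8, red, green, blue), "vertical_fov" (degrees; the focal length in pixels is half the picture's height over the tangent of half this angle, whatever the lens; pixels are square), "cx", "cy" (the principal point, pixels), "pose" (4x4, takes a point from camera to world coordinates). Camera axes: x right, y down, z forward; pixel columns grow to the right and rows downward; lengths in mm; the calibration is good to about 2 mm. A picture is of the moment at which its call begins. There is no depth.
- ctrl.finish_job(): hands the job in; it is judged then, once.
Trained networks look in the newest picture that a camera, given by its name, has taken for a name from the list of things; names that differ only in an ending like _2 or _b are one class to them, and where a whole thing is asked for, a point or a joint stands for the part that bears it (a point fixed in the world has none). Each returns a list of dicts, best first, with "p" (0 to 1); they miss things now and then, are a little off and sometimes report something else, mostly with a low value. They report only what shows in the picture. A call takes as long as a camera call. They do not tell look-alikes from the thing itself.
- models.boxes_of(camera, query): "at" ([x, y, z] in mm, in world coordinates, good to about 4 mm: the middle of the surface that is visible of it).
The state is a dict: "time_s": time; "joints": joint angles; "dq": joint speeds; "tau": joint torques, N m; "eef_pos": TCP position; "ee_rot": TCP orientation; "force": force on the tool from outside, world axes, zero at the start; "wrist_torque": the same for the moment, N m; "grip_width": opening from 0.0 (shut) to 1.0 (fully open); "grip_force": force on a finger pad.
Only numpy, scipy, OpenCV 4.12 (cv2) and the standard library are available. Lean on these libraries where they do the work, as an engineer would, in place of code of your own. Each camera call takes 0.05 s, during which the arm holds its last target. There are 200 camera calls.

### The job

Show a new colleague the next transfer by pointing from above with the fingertips, touching nothing: first at the blue cap of the tube that stands on the yellow tray, then at the handle of the black pipette, then at the white micro-tubes in the nearer red rack. Over each, hover about three centimetres above it for a good two seconds; travel high between them, never dipping down over the other tube, the other pipette or the light blue rack beside them. When all three have been shown, raise the fingertips at least ten centimetres higher than the tubes and finish there, with everything still standing and lying exactly as it was.

Things in the scene. Friction and masses are not known exactly. Their poses are not given: they have to be found in the camera images.
- source_cap (a point): centre of the top of the blue screw cap of the tube to show first: a clear upright tube, 35 mm across and 117 mm tall, loose, standing on the yellow tray. z axis up
- tray: the flat yellow tray (board) on which that tube stands: 156 x 146 mm, board 6 mm thick, two low cheeks 16 mm high. Origin at the centre of its underside
- other_cap (a point): centre of the top of the blue cap of the other tube, of the same look and size, standing directly on the table; not to be pointed at. z axis up
- black_handle (a point): top of the middle of the handle of the pipette with the black handle, lying on the table. The whole pipette is about 32 mm wide and 200 mm long; the point lies 23 mm above the table (some parts of the pipette rise to 34 mm). y runs along the pipette, towards its thin tip; the handle is 80 mm long, 40 mm to each side of the point along y; z axis up
- cream_handle (a point): the same point of the cream-coloured pipette with the blue button, 35 mm wide, 214 mm long, up to 36 mm high; not to be pointed at. Axes as for the black one
- white_tubes (a point): middle of the group of five white micro-tubes that stand close together, about 40 x 40 mm in all, near the middle of the nearer red rack, at the height of their tops, 40 mm above the table. z axis up
- red_rack: the nearer red micro-tube rack (a second one lies far back at the right, out of the work), 72 x 172 mm, 27 mm high (40 mm at the white micro-tubes), long side along y. Origin at the centre of its underside
- sky_top (a point): centre of the upper face of the light blue rack without tubes, 72 mm (x) by 172 mm (y), 27 mm high; not to be pointed at. z axis up
Mind the look-alikes: they are no part of the job. What is shaped like the part that bears source_cap but brown or purple is not meant.

How it is judged (in metres and radians):
On the way, in this order (a step that is already met when the one before it is completed fails the run):
1. the fingertips have hovered above the cap of the tube on the yellow tray for one and a half seconds (horizontal distance between the grasp point and source_cap below 0.025 m and z of the grasp point in the frame of source_cap between 0.019 and 0.085 m), for 1.5 s.
2. the fingertips have hovered above the handle of the black pipette for one and a half seconds (x of the grasp point in the frame of black_handle between -0.025 and 0.025 m and y of the grasp point in the frame of black_handle between -0.045 and 0.045 m and z of the grasp point in the frame of black_handle between 0.019 and 0.095 m), for 1.5 s.
3. the fingertips have hovered above the white micro-tubes in the red rack for one and a half seconds (horizontal distance between the grasp point and white_tubes below 0.025 m and z of the grasp point in the frame of white_tubes between 0.019 and 0.085 m), for 1.5 s.
At the end, for the whole second after the job is handed in: the hand is up (grasp point more than 0.20 m above the table), and all seven things are within 5 mm of where they stood, both tubes upright within 0.05 rad (height (world z) of the grasp point above 0.2 m and distance of each of tray, source_cap, other_cap, red_rack, sky_top, black_handle, cream_handle from where it was at the start of the episode below 0.005 m and angle between each of source_cap, other_cap's own z axis and vertical below 0.05 rad); the robot touches nothing.
It fails at once if the robot touches something (more than 0.3 N) (contact force between any of the fingers, the arm and anything else above 0.3 N).
It fails at once if one of the things is shifted or lifted by more than 5 mm (distance of any of tray, source_cap, other_cap, red_rack, sky_top, black_handle, cream_handle from where it was at the start of the episode above 0.005 m).
It fails at once if the hand dips down over the other tube (horizontal distance between the grasp point and other_cap below 0.025 m and z of the grasp point in the frame of other_cap below 0.07 m).
It fails at once if the hand dips down over the cream pipette (x of the grasp point in the frame of cream_handle between -0.025 and 0.025 m and y of the grasp point in the frame of cream_handle between -0.045 and 0.045 m and z of the grasp point in the frame of cream_handle below 0.07 m).
It fails at once if the hand dips down over the light blue rack (x of the grasp point in the frame of sky_top between -0.03 and 0.03 m and y of the grasp point in the frame of sky_top between -0.08 and 0.08 m and z of the grasp point in the frame of sky_top below 0.07 m).
It also fails if it takes over 64 s, if anything falls off the work surface, if the arm or the gripper's body presses on something with over 40 N, if the wrist force passes 120 N, or if a joint passes its speed limit or range.

## Working session

There is one attempt and no reset: what is moved stays moved. The work goes in short steps, Python scripts to look and compute and a shell command to move; the robot and the scene stay as the last step left them, time stands still between calls to the robot, and variables do not carry over. Pictures are saved under pics/ and viewed, at most 10 in all, crops included, and the job is handed in when it is done.

```bash
mkdir -p pics
cat > h.py <<'E'
from rig import ctrl, viewer, models
import numpy as np, cv2
from scipy.spatial.transform import Rotation as R
def K(c):
    f=200/np.tan(np.radians(c["vertical_fov"])/2); return np.array([[f,0,c["cx"]],[0,f,c["cy"]],[0,0,1.]])
def ray(c,u,v,z):
    T=np.array(c["pose"]); d=T[:3,:3]@np.linalg.inv(K(c))@[u,v,1]; o=T[:3,3]; return o+d*(z-o[2])/d[2]
def proj(c,p):
    T=np.array(c["pose"]); q=K(c)@(T[:3,:3].T@(np.array(p)-T[:3,3])); return (q[:2]/q[2]).round()
E
python3 - <<'E'
from h import *
s=ctrl.sense(); print(s["time_s"],s["eef_pos"],s["ee_rot"],s["grip_width"],ctrl.grasp_offset)
for n in ["top","side"]:
    c=viewer.capture(n); cv2.imwrite(f"pics/{n}.png",c["color"][...,::-1])
    print(n,np.array(c["pose"])[:3,3].round())
    for q in ["source_cap","tray","black_handle","cream_handle","white_tubes","red_rack","sky_top"]:
        for d in models.boxes_of(n,q)[:4]: print(q,round(d["p"],2),np.round(d["at"]),proj(c,d["at"]))
E
```

```text
0.0 [141.83142465 505.22560243 230.73645196] [-2.34131447e-04  1.36455397e-01  9.90646010e-01 -5.93482861e-04] 1.0022819355081871 18.700000000000003
top [ 380.  -59. 1315.]
source_cap 0.71 [ 629. -252.  123.] [389. 161.]
source_cap 0.52 [ 612. -378.  117.] [431. 166.]
source_cap 0.51 [ 553. -358.  117.] [425. 185.]
tray 0.73 [ 651. -231.    6.] [377. 162.]
black_handle 0.51 [435. -15.  20.] [313. 228.]
black_handle 0.24 [417. 214.  23.] [242. 235.]
cream_handle 0.81 [418. 212.  20.] [243. 235.]
white_tubes 0.94 [628. 238.  29.] [235. 171.]
red_rack 0.64 [630. 236.  28.] [236. 170.]
sky_top 0.79 [ 456. -240.   27.] [383. 220.]
side [ 474. -878.  475.]
source_cap 0.91 [ 552. -374.   70.] [352. 300.]
source_cap 0.65 [ 616. -398.   76.] [393. 304.]
source_cap 0.58 [ 628. -268.   86.] [383. 256.]
tray 0.74 [ 679. -250.    8.] [403. 282.]
black_handle 0.5 [437. -52.  17.] [288. 239.]
cream_handle 0.48 [416. 177.  21.] [282. 202.]
white_tubes 0.94 [623. 205.  26.] [347. 193.]
white_tubes 0.65 [416. 177.  20.] [282. 202.]
red_rack 0.61 [619. 200.  26.] [346. 194.]
sky_top 0.95 [ 460. -269.   23.] [298. 289.]
```

Run:
```python
import cv2
a=cv2.imread("pics/top.png")[110:290,200:470]; cv2.imwrite("pics/topc.png",cv2.resize(a,None,fx=2.95,fy=2.95,interpolation=cv2.INTER_CUBIC))
```

```text
(no output)
```

View pics/topc.png

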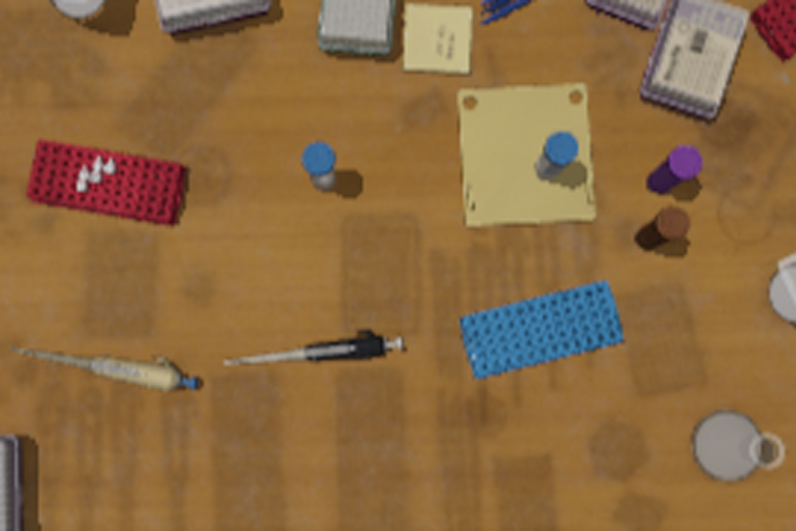

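View pics/side.png

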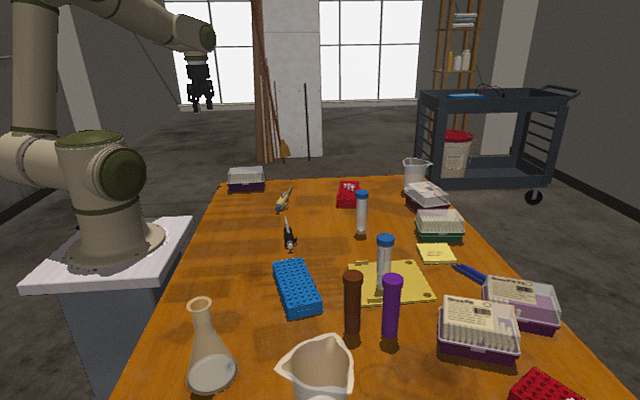

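In the top crop there are two blue caps. The one on the yellow tray, at full-picture pixel (390,160), is the one meant. The other, at (308,164), stands on the bare table. The purple cap (432,165) and brown cap (427,186) are look-alikes. The black pipette handle is at about (317,228), cream at (247,237), the white micro-tubes at (232,169), and the light blue rack at (384,222). The side view agrees: source tube at (385,240), look-alikes at (352,275) and (392,280).

Run:
```python
from h import *
c=viewer.capture("top"); im=c["color"]; h=cv2.cvtColor(im,cv2.COLOR_RGB2HSV)
def blob(m,x0,x1,y0,y1):
    v,u=np.nonzero(m[y0:y1,x0:x1]); return u+x0,v+y0
blue=(h[...,0]>98)&(h[...,0]<118)&(h[...,1]>120)&(h[...,2]>70)
for n,b,z in [("src",(375,405,150,170),120),("oth",(298,318,153,175),114)]:
    u,v=blob(blue,*b); print(n,len(u),u.mean(),v.mean(),ray(c,u.mean(),v.mean(),z).round())
wh=(h[...,1]<70)&(h[...,2]>120)
u,v=blob(wh,212,262,155,185); print("white",len(u),u.min(),u.max(),v.min(),v.max(),ray(c,(u.min()+u.max())/2,(v.min()+v.max())/2,40).round())
u,v=blob(h[...,2]<60,290,340,215,240); print("black",len(u),u.min(),u.max(),v.min(),v.max(),ray(c,u.min(),v[u<u.min()+3].mean(),23).round(),ray(c,u.max(),v[u>u.max()-3].mean(),23).round())
print("tip",ray(c,276,232.5,10).round(),"button end",ray(c,337,227,20).round())
for n,p in [("src",(390,160.5,123)),("oth",(308,163.5,117)),("black",(317,227.5,23)),("white",(232.5,168.5,40)),("sky",(383.5,222,27)),("cream",(247,237,23))]: print(n,ray(c,*p).round())
M=R.from_quat(np.roll(ctrl.sense()["ee_rot"],-1)).as_matrix(); print(M.round(3))
```

```text
src 89 389.92134831460675 159.92134831460675 [ 632. -255.  120.]
oth 86 307.5813953488372 163.52325581395348 [628.  -4. 114.]
white 62 226 238 163 174 [633. 245.  40.]
black 110 304 329 222 231 [430.  15.  23.] [438. -66.  23.]
tip [423. 107.  10.] button end [437. -92.  20.]
src [ 630. -255.  123.]
oth [627.  -6. 117.]
black [436. -27.  23.]
white [633. 243.  40.]
sky [ 449. -241.   27.]
cream [411. 199.  23.]
[[-0.963  0.27  -0.   ]
 [ 0.27   0.963 -0.   ]
 [ 0.    -0.    -1.   ]]
```

```bash
python3 -m pendant '-0.033 -0.03 0 0;-0.033 -0.03 0 0;-0.033 -0.03 0 0;-0.033 -0.03 0 0;-0.033 -0.03 0 0;-0.033 -0.03 0 0;-0.033 -0.03 0 0;-0.033 -0.03 0 0;-0.033 -0.03 0 0;-0.033 -0.03 0 0' 0
```

```text
time_s: 2.1
eef_pos: [379.2, 126.0, 231.5]
ee_rot: [0.0, 0.137, 0.991, 0.0]
force: [-0.1, 0.1, 0.1]
grip_width: -0.001
grip_force: 0.0
```

```bash
python3 -m pendant '-0.036 -0.033 0 0;-0.036 -0.033 0 0;-0.036 -0.033 0 0;-0.036 -0.033 0 0;-0.036 -0.033 0 0;-0.036 -0.033 0 0;-0.036 -0.033 0 0;-0.036 -0.033 0 0;-0.036 -0.033 0 0;0 0 0 0'
python3 - <<'E'
from h import *
s=ctrl.sense(); print(s["eef_pos"])
for n in ["wrist","top"]:
    c=viewer.capture(n); cv2.imwrite(f"pics/{n}2.png",c["color"][...,::-1])
    for d in models.boxes_of(n,"source_cap")[:4]: print(n,d["p"],np.round(d["at"]),proj(c,d["at"]))
c=viewer.capture("wrist");print(proj(c,[630,-254,123]))
E
```

```text
time_s: 3.35
eef_pos: [610.5, -248.6, 229.5]
ee_rot: [-0.001, 0.138, 0.99, 0.0]
force: [-0.5, 0.4, 0.2]
grip_width: 0.002
grip_force: 0.0
[ 610.53981518 -248.63884828  229.50163993]
wrist 0.78 [ 628. -255.  120.] [318. 220.]
wrist 0.59 [ 553. -357.  115.] [185. 171.]
wrist 0.59 [ 613. -374.  110.] [195. 235.]
wrist 0.24 [628. -17.  94.] [560. 146.]
top 0.75 [ 554. -361.  118.] [426. 185.]
[316. 223.]
```

View pics/wrist2.png

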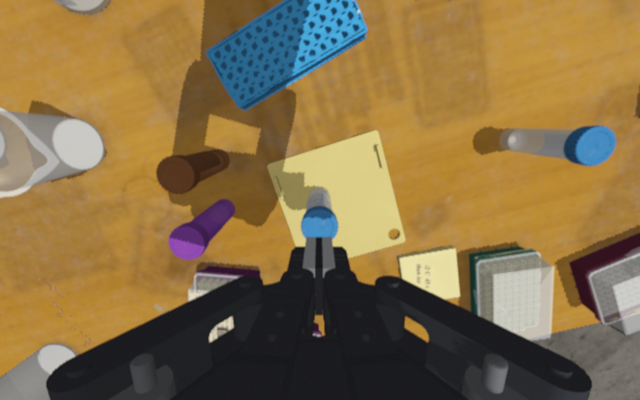

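The wrist view shows the blue cap at (319,222) on the yellow tray, just ahead of the shut fingers. Brown is at (178,173) and purple at (187,240); the other tube's cap is at (590,145), off the tray. The target is confirmed at about (629,-255,123).

```bash
python3 -m pendant '-0.02 -0.001 0 0;0 0 0.02 0;0 0 0.02 0;0 0 0.02 0;0 0 0.015 0;0 0 0 0;0 0 0 0'
python3 - <<'E'
from h import *
for n in ["wrist"]:
    c=viewer.capture(n); cv2.imwrite(f"pics/{n}3.png",c["color"][...,::-1]); print(proj(c,[629,-255,123]))
    for d in models.boxes_of(n,"source_cap")[:2]: print(n,d["p"],np.round(d["at"]),proj(c,d["at"]))
E
python3 -m pendant '0 0 0 0;0 0 0 0;0 0 0 0;0 0 0 0;0 0 0 0;0 0 0 0;0 0 0 0;0 0 0 0;0 0 0 0;0 0 0 0'
python3 -m pendant '0 0 0 0;0 0 0 0;0 0 0 0;0 0 0 0;0 0 0 0;0 0 0 0;0 0 0 0'
```

```text
time_s: 4.47
eef_pos: [629.5, -252.5, 157.4]
ee_rot: [0.001, 0.136, 0.991, -0.0]
force: [0.4, -0.2, 0.1]
grip_width: -0.001
grip_force: 0.0
[315. 230.]
wrist 0.93 [ 557. -352.  114.] [138. 162.]
wrist 0.65 [ 614. -374.  109.] [149. 246.]
time_s: 5.82
eef_pos: [629.2, -252.5, 156.3]
ee_rot: [0.0, 0.136, 0.991, -0.0]
force: [-0.2, -0.5, 0.4]
grip_width: 0.003
grip_force: 0.0
time_s: 6.7
eef_pos: [629.2, -252.5, 156.3]
ee_rot: [-0.0, 0.136, 0.991, 0.0]
force: [0.8, 0.3, -0.1]
grip_width: -0.001
grip_force: 0.0
```

View pics/wrist3.png

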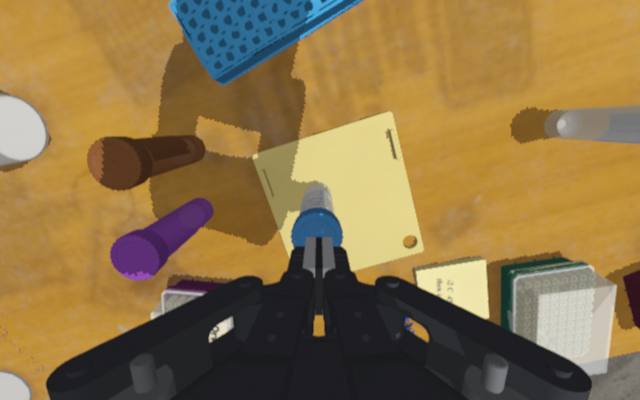

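The cap is directly under the fingertips at (318,228), held for more than 2 s. I go up and on to the black handle.

```bash
python3 -m pendant '0 0 -0.03 0;0 0 -0.04 0;0.035 0.024 -0.01 0;0.035 0.024 0 0;0.035 0.024 0 0;0.035 0.024 0 0;0.035 0.024 0 0;0.035 0.024 0 0;0.035 0.024 0 0;0 0 0 0'
python3 - <<'E'
from h import *
c=viewer.capture("wrist"); cv2.imwrite(f"pics/wrist4.png",c["color"][...,::-1]); print(ctrl.sense()["eef_pos"],proj(c,[434,-24,23]))
for q in ["black_handle","cream_handle"]:
    for d in models.boxes_of("wrist",q)[:2]: print(q,d["p"],np.round(d["at"]),proj(c,d["at"]))
for p in [(430,15,23),(438,-66,23)]: print(proj(c,p))
E
```

```text
time_s: 7.95
eef_pos: [437.6, -23.0, 236.9]
ee_rot: [0.0, 0.135, 0.991, -0.0]
force: [0.4, -0.3, -0.1]
grip_width: -0.003
grip_force: 0.0
[438.56264249 -24.05507575 236.85298305] [317. 176.]
black_handle 0.86 [431. -18.  21.] [321. 172.]
cream_handle 0.72 [413. 203.  26.] [500. 107.]
[347. 165.]
[286. 188.]
```

View pics/wrist4.png

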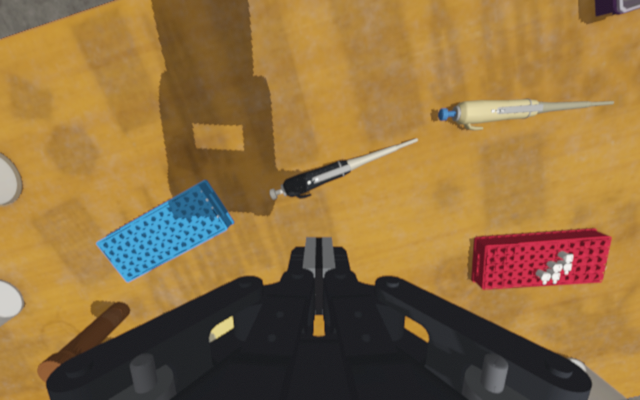

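The black handle spans (285,187) to (348,163), centred at (316,175), which agrees with (434,-24). The cream pipette is at (500,108) and the red rack's white tubes at (556,268).

```bash
python3 -m pendant '0.005 -0.001 0.02 0;0 0 0.03 0;0 0 0.03 0;0 0 0.03 0;0 0 0.03 0;0 0 0.02 0;0 0 0.015 0;0 0 0 0'
python3 -m pendant '0 0 0 0;0 0 0 0;0 0 0 0;0 0 0 0;0 0 0 0;0 0 0 0;0 0 0 0;0 0 0 0;0 0 0 0;0 0 0 0'
python3 - <<'E'
from h import *
c=viewer.capture("wrist"); cv2.imwrite(f"pics/wrist5.png",c["color"][...,::-1])
E
python3 -m pendant '0 0 0 0;0 0 0 0;0 0 0 0;0 0 0 0;0 0 0 0;0 0 0 0;0 0 0 0'
```

```text
time_s: 9.1
eef_pos: [433.6, -24.7, 60.4]
ee_rot: [-0.001, 0.137, 0.991, 0.0]
force: [-0.7, -0.5, 0.0]
grip_width: -0.0
grip_force: 0.0
time_s: 10.35
eef_pos: [433.7, -24.2, 61.3]
ee_rot: [0.0, 0.136, 0.991, -0.0]
force: [0.3, -0.4, 0.6]
grip_width: 0.001
grip_force: 0.0
time_s: 11.28
eef_pos: [433.7, -24.1, 61.3]
ee_rot: [0.0, 0.136, 0.991, -0.0]
force: [0.1, 0.3, -0.7]
grip_width: 0.003
grip_force: 0.0
```

View pics/wrist5.png

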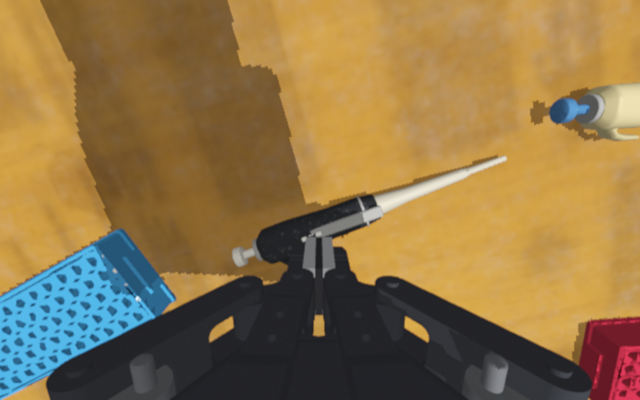

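The fingertips sit over the middle of the black handle, which spans (258,245) to (375,208). Next, the white tubes.

```bash
python3 -m pendant '0 0 -0.04 0;0 0 -0.05 0;0 0 -0.05 0;0 0 -0.035 0;-0.02 0.05 0 0;-0.02 0.05 0 0;-0.02 0.05 0 0;-0.02 0.05 0 0;-0.02 0.05 0 0;0 0 0 0'
python3 - <<'E'
from h import *
c=viewer.capture("wrist"); cv2.imwrite(f"pics/wrist6.png",c["color"][...,::-1]); print(ctrl.sense()["eef_pos"],proj(c,[632,242,40]))
for d in models.boxes_of("wrist","white_tubes")[:2]: print(d["p"],np.round(d["at"]),proj(c,d["at"]))
E
```

```text
time_s: 12.52
eef_pos: [598.2, 191.9, 234.5]
ee_rot: [-0.001, 0.135, 0.991, -0.0]
force: [0.1, 0.0, -0.1]
grip_width: 0.001
grip_force: 0.0
[597.55980017 190.42391858 235.08154669] [367. 198.]
0.94 [627. 248.  26.] [369. 190.]
```

View pics/wrist6.png

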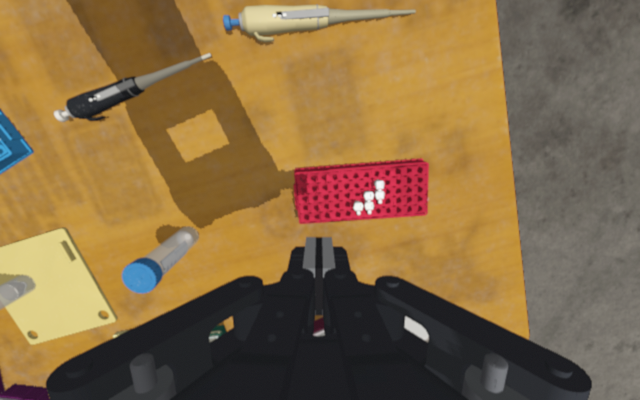

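The five white tubes are centred at (369,197) in the red rack, which matches (632,243).

```bash
python3 -m pendant '-0.01 0.03 0 0;-0.01 0.03 0 0;0 0 0.03 0;0 0 0.03 0;0 0 0.03 0;0 0 0.03 0;0 0 0.025 0;0 0 0.015 0;0 0 0 0'
python3 -m pendant '0 0 0 0;0 0 0 0;0 0 0 0;0 0 0 0;0 0 0 0;0 0 0 0;0 0 0 0;0 0 0 0;0 0 0 0;0 0 0 0'
python3 - <<'E'
from h import *
c=viewer.capture("wrist"); cv2.imwrite(f"pics/wrist7.png",c["color"][...,::-1]); print(ctrl.sense()["eef_pos"],proj(c,[632,242,40]))
E
python3 -m pendant '0 0 0 0;0 0 0 0;0 0 0 0;0 0 0 0;0 0 0 0;0 0 0 0;0 0 0 0'
```

```text
time_s: 13.75
eef_pos: [632.7, 241.2, 76.0]
ee_rot: [-0.001, 0.137, 0.991, -0.0]
force: [0.1, -0.1, -0.1]
grip_width: -0.003
grip_force: 0.0
time_s: 15.0
eef_pos: [633.0, 241.9, 76.3]
ee_rot: [0.0, 0.136, 0.991, 0.0]
force: [-0.1, 0.4, 1.0]
grip_width: 0.001
grip_force: 0.0
[632.98994133 241.86791398  76.29276773] [319. 227.]
time_s: 15.92
eef_pos: [633.0, 241.9, 76.3]
ee_rot: [0.0, 0.136, 0.991, 0.0]
force: [-0.7, -0.2, 0.9]
grip_width: 0.001
grip_force: 0.0
```

View pics/wrist7.png

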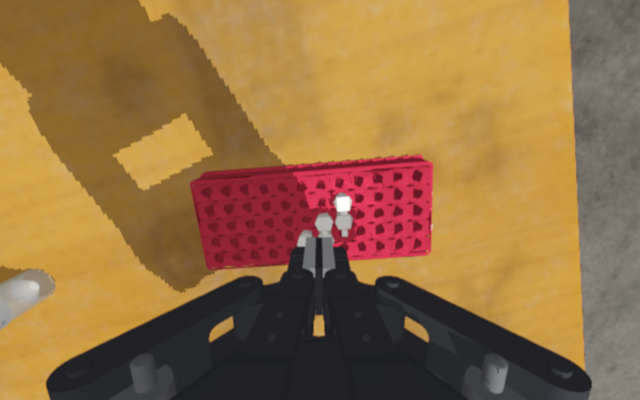

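The fingertips are over the white group, at about (325,225), and have held there for more than 2 s. I raise the hand well above the tubes.

```bash
python3 -m pendant '0 0 -0.03 0;0 0 -0.04 0;0 0 -0.04 0;0 0 -0.04 0;0 0 -0.03 0;0.02 0 -0.01 0;0.02 0 0 0;0 0 0 0;0 0 0 0;0 0 0 0'
```

```text
time_s: 17.18
eef_pos: [595.0, 252.3, 265.9]
ee_rot: [-0.0, 0.137, 0.991, -0.0]
force: [-0.3, 0.1, -0.6]
grip_width: -0.005
grip_force: 0.0
```

```bash
python3 -c "
from rig import ctrl
print(ctrl.finish_job())"
```

```text
the job is handed in; nothing more can be done
None
```

I pointed at the blue cap on the yellow tray, the black pipette's handle and the white micro-tubes in that order, each from about 3–4 cm above for over two seconds; I finished with the fingertips at 266 mm, felt no sign of contact, and handed the job in at about 17 s, though no verdict came back.

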